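# Set up a painting for its copy photograph

### The arm

A 6-joint arm with a two-finger parallel gripper is mounted at the origin on the work surface. World frame = base frame: x ahead of the robot, y to its left, z up, the work surface at z = 0. Lengths are in m, angles in rad, forces in N, time in s.
With the tool pointing down it reaches from about 0.375 to 0.9 m from the base axis. Payload 3.1 kg.
Tool frame: the origin (TCP) lies at the very end of the fingers, on their centre line; the grasp point (between the pads) lies manip.hold_point_z behind it (manip.hold_point_z is the distance from the TCP to the grasp point, in m); z points along the fingers, x is the direction in which the jaws open and shut, and the axes are right-handed (so a half turn about z gives the same grasp; the last joint's range is limited). The gripper opens to 85 mm and grips with 20 to 120 N. Pads are 22 mm wide; open, the fingers measure 114 mm over their backs; the gripper's body (76 mm by 85 mm) begins 54 mm behind the grasp point. The pads swing forward as they close: fully open they stand 13 mm farther back than shut.
Start: joints at [1.139, 0.527, 1.433, -0, 1.181, -0.178], TCP at [0.156, 0.605, 0.211] pointing down, gripper open.
Joint ranges: [-3.08, 3.08], [-0.75, 2.2], [0.22, 2.44], [-1.43, 4.57], [0, 2.65], [-2.85, 2.85]. Speed limits (rad/s): [2.79, 2.79, 3.14, 3.14, 3.14, 3.14].

### API

Orientations are given as a unit quaternion [w, x, y, z].
In Python, from bench import manip, snapshot, get_calibration, finish_job gives the robot as it stands.
- The arm moves only by the tool apply_moves, never from a script. Its argument "increments" is text: rows parted by semicolons, each of 5 numbers parted by spaces: the finger opening in mm, from 0 to 85.4, then the shift along the tool's x, y, z in units of 25 mm (1.0 is 25 mm), then the turn about the tool's z in degrees. A call has 1 to 20 rows; each row is the pose to reach, as a shift and turn from the pose commanded when the call began, along the tool's axes at that moment; what a row does not reach only later rows make up. A row lasts 1/8 s, in which the tool goes at most 62.5 mm and 10.7 degrees, less where a joint would pass 70% of its speed; a pose out of reach is approached as far as the arm can. A call with a gripper value outside its range is refused whole. The fingers move at their own pace and stop on an object; "newtons" is the grip in N (left out, the last holds). Time passes only in rows, so rows that repeat a pose let the fingers close. It gives the time, the measured TCP pose, the force and the opening at its end, in the units of the state.
- manip.observe(): the state, without advancing time (a new reading comes with each control period).
- snapshot(name): name is "scene" or "top" or "wrist"; returns the picture (480x640x3 uint8, red, green, blue); there is no depth.
- get_calibration(name): a dict with "fx", "fy", "cx", "cy" (pixels), "rvec" (rotation vector, rad) and "tvec" (3), from world to camera coordinates, as OpenCV has them. Camera axes: x right, y down, z forward; pixel columns grow to the right and rows downward; lengths in m; the calibration is good to about 2 mm. A picture is of the moment at which its call begins: read the wrist's pose just before it. get_calibration takes no time and is no camera call; for the wrist camera it gives the pose at the moment of the call.
- finish_job(): hands the job in, once; it reports no verdict.
The state is a dict: "time": time; "joint_pos": joint angles; "joint_velocities": joint speeds; "effort": joint torques, N m; "eef_pos": TCP position; "ee_rot": TCP orientation; "ft_force": force on the tool from outside, world axes, zero at the start; "ft_torque": the same for the moment, N m; "opening": finger opening in m.
Only numpy, scipy, OpenCV 4.12 (cv2) and the standard library are available. Lean on these libraries where they do the work, as an engineer would, in place of code of your own. Each camera call takes 0.05 s, during which the arm holds its last target.

### The job

Set up the small painting for its copy photograph. First lay the aluminium scale bar across both notched rests on the easel, centred and down in the notches, and let go of it; then flip the board's kickstand from folded-up over its centre until it is fully down; last, swing the leaning board up until it stands upright, and finish while still holding it there, because it tips over by itself. Do not let the board tip far over towards the rests, and leave everything else on the table where it is.

Things in the scene. Friction and masses are not known exactly. Their poses are not given: they have to be found in the camera images.
- easel: Table easel, fixed to the table; its place and yaw differ from run to run. Origin on the table below the board's hinge axis; x points horizontally from the rests to the hinge (roughly away from the robot), y along the hinge axis, z up. Wooden base plate 12 thick, from x = -120 to +75, y = -125 to +125. The hinge axis of the board lies at x = 0, z = 30, along y.
- rests_mid (a point): Point midway between the two notched rests, at the height of the notch floors: easel x = -85, y = 0, z = 40. The rests are dark steel blocks at easel y = -70 and +70 (16 thick along y), with notches 30 wide (along easel x) and 10 deep, open at the top and running along easel y, on the robot's side of the board.
- bar_mid (a point): Centre of the loose aluminium scale bar: 200 long (its x axis), 18 wide (y), 22 high (z), about 150 g, with fine tick marks on top; it lies flat on the table to the left or right of the easel. This point is 11 above its underside. Laid on the rests, its centre is at easel x = -85, y = 0, z = 51, its length along easel y; either end may point either way.
- board (a joint): Lean of the easel board (rad): 0 upright, positive leaning towards easel +x (away from the rests). It starts resting on its back stop at 0.32 and turns freely between -0.35 and 0.32; it weighs about 500 g and falls to one side or the other unless held.
- board_top (a point): Middle of the top edge of the easel board (wooden frame with a painting, 200 wide along easel y, 150 tall from the hinge axis, 18 thick). Its axes are the board's own: x across the thickness, y along the width, z up in the board's plane; centred in the thickness.
- kickstand (a joint): Angle of the kickstand, a freely turning weighted leg beside the board, relative to the board (rad): 0 folded up, 3.06 fully down, growing as its top goes towards easel +x. At the start it slants up and 0.50 rad towards the rests; its weight keeps it there until pushed upright (at about 0.50), beyond which it falls fully down by itself. Pushing takes about 0.5 N at the foot.
- kick_pivot (a point): Pivot of the kickstand (axis along easel y): beside the board at easel y = 112, in the middle of the board's thickness, 90 above the hinge axis along the board.
- kick_foot (a point): Centre of the kickstand's foot: a steel cross rod of 18 diameter, 40 long along easel y (from easel y = 109 to 149), 125 from the pivot axis. While the kickstand is folded the foot stands about 225 above the table, 50 higher than the board's top edge. The leg between is a flat steel strip 14 wide and 6 thick (along easel y).
- stick: Bystander, to be left alone: flat wooden paint paddle, 166 x 30 x 8, lying. Origin at the centre of its underside.
- jar: Bystander, to be left alone: closed glass jar with steel cap, 64 across, 85 tall. Origin at the centre of its underside.
- mug: Bystander, to be left alone: white mug, 76 across, 85 tall. Origin at the centre of its underside.
- tube: Bystander, to be left alone: flattened aluminium paint tube, 100 x 26 x 14, lying. Origin at the centre of its underside.
- drive: Bystander, to be left alone: white rounded box, 70 x 70 x 28. Origin at the centre of its underside.
- lens_ring: Bystander, to be left alone: black flat ring, 72 across, 12 high. Origin at the centre of its underside.
- eraser: Bystander, to be left alone: eraser in a card sleeve, 55 x 24 x 13. Origin at the centre of its underside.
Things that resemble listed ones, but are neither listed nor needed, are in the scene too. Leave any green look-alike of the part that bears bar_mid alone.

How it is judged:
By the outcome, as a careful person would: the job done as asked, in the order asked, and still so for the second after the job is handed in, while the arm keeps its last pose, push and grip.
It also fails if it takes over 72 s, if anything falls off the work surface, if the arm or the gripper's body presses on something with over 40 N, if the wrist force passes 120 N, or if a joint passes its speed limit or range.

## Working session

There is one attempt and no reset: what is moved stays moved. The work goes in short steps, Python scripts to look and compute and a tool call to move; the robot and the scene stay as the last step left them, time stands still between calls to the robot, and variables do not carry over. Pictures are saved under pics/ and viewed, and the job is handed in when it is done.

Besides the shell and the picture viewer there is one more tool, called after "Emit:" in YAML: its name, and indented under it one key for each argument. apply_moves: Moves the arm, as the interface text tells. Its arguments: {"type":"object","properties":{"increments":{"type":"string"},"newtons":{"type":"number"}},"required":["increments"]}

```bash
ls; mkdir -p pics
python3 - <<'E'
from bench import manip, snapshot, get_calibration
import cv2
print(manip.observe(), manip.hold_point_z)
for n in ("scene","top","wrist"):
    print(n,get_calibration(n))
    im=snapshot(n); cv2.imwrite(f"pics/{n}0.png",im[:,:,::-1])
E
```

```text
pics
{'time': 0.0, 'joint_pos': array([ 1.13949377e+00,  5.28470643e-01,  1.43392092e+00, -1.43533777e-05,
        1.18140550e+00, -1.78540485e-01]), 'joint_velocities': array([ 0.00072841,  0.00035263,  0.00071414,  0.00102303,  0.0002183 ,
       -0.00110138]), 'effort': array([-9.55523101e-04, -4.42352664e+01, -1.78018409e+01, -2.94875217e-04,
        8.58764484e-03,  5.00284401e-06]), 'eef_pos': array([0.15597085, 0.6044264 , 0.20952501]), 'ee_rot': array([ 5.15327503e-04,  7.90592314e-01,  6.12341881e-01, -9.74342515e-04]), 'ft_force': array([0.05757461, 0.44672633, 0.12504161]), 'ft_torque': array([-0.03787489,  0.00885101,  0.01012709]), 'opening': 0.08523910215800234} 0.0187
scene {'fx': 526.3931093557601, 'fy': 526.3931093557601, 'cx': 331.6224376864159, 'cy': 243.4048035910837, 'rvec': array([ 0.72664649,  2.8205217 , -0.73077126]), 'tvec': array([ 0.46551249, -0.10946531,  1.33748575])}
top {'fx': 503.0926663856918, 'fy': 503.0926663856918, 'cx': 328.74828577738384, 'cy': 246.62824926882058, 'rvec': array([ 2.0836799 , -2.14106699,  0.19346887]), 'tvec': array([-0.03884497,  0.53070749,  1.14064311])}
wrist {'fx': 350.92743292749395, 'fy': 350.92743292749395, 'cx': 316.60675080020746, 'cy': 239.86508114802723, 'rvec': array([-2.29410402, -1.77725006, -0.25623829]), 'tvec': array([-0.62392857, -0.03769444,  0.37937883])}
```

View pics/scene0.png

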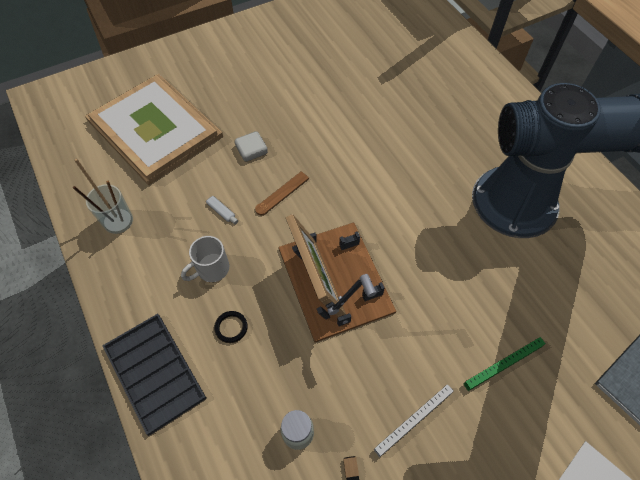

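View pics/top0.png

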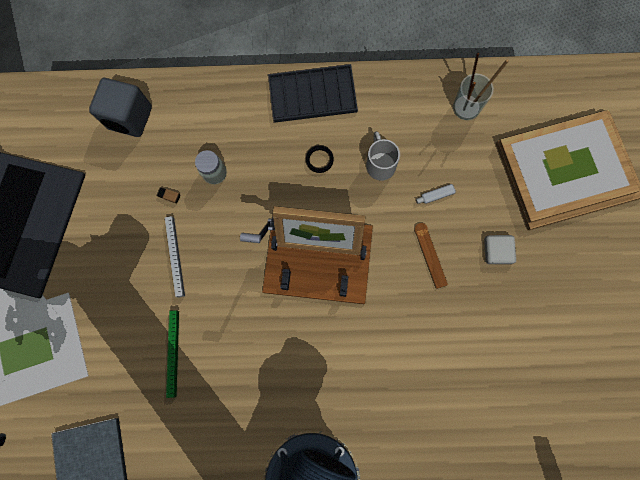

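View pics/wrist0.png

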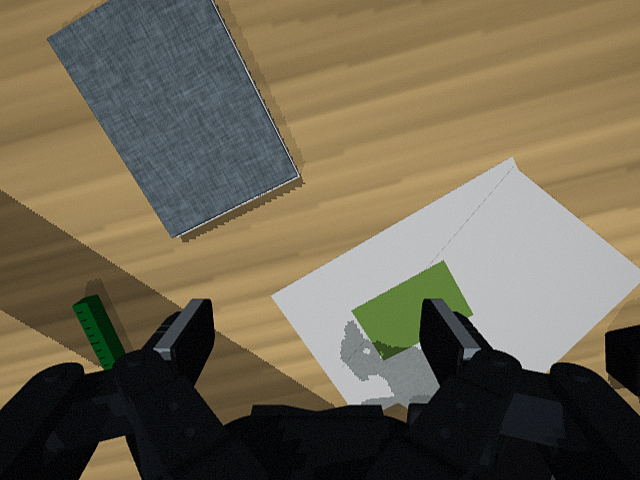

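Candidates for the scale bar in the top view are the silver ticked bar at (174,256) and the green ticked bar at (172,352). The green one is the excluded look-alike and the drive/tube are not bars, so I choose the silver one. Next I'll check it in close crops.

Run:
```python
import cv2
t=cv2.imread("pics/top0.png"); s=cv2.imread("pics/scene0.png")
cv2.imwrite("pics/c_bar.png",cv2.resize(t[205:305,145:205],None,fx=6,fy=6,interpolation=cv2.INTER_CUBIC))
cv2.imwrite("pics/c_easel.png",cv2.resize(t[195:310,230:385],None,fx=5,fy=5,interpolation=cv2.INTER_CUBIC))
cv2.imwrite("pics/c_easel_s.png",cv2.resize(s[205:345,260:410],None,fx=4,fy=4,interpolation=cv2.INTER_CUBIC))
```

```text
(no output)
```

View pics/c_bar.png

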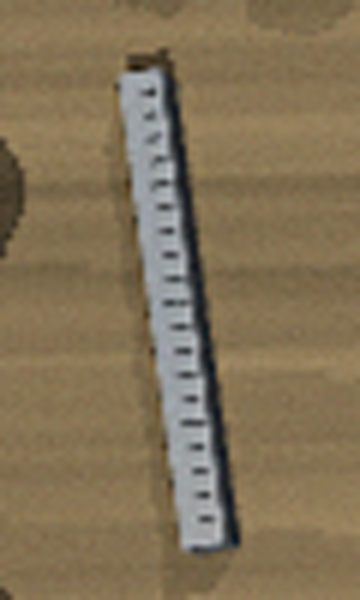

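View pics/c_easel.png

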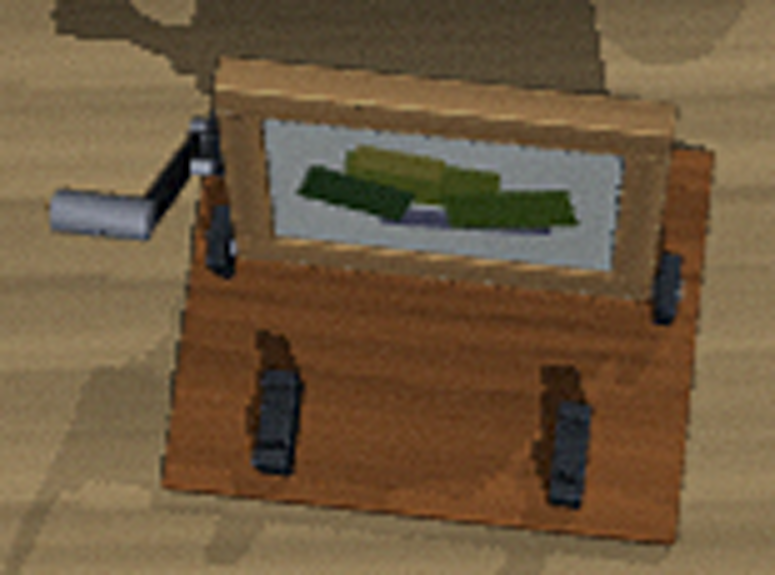

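View pics/c_easel_s.png

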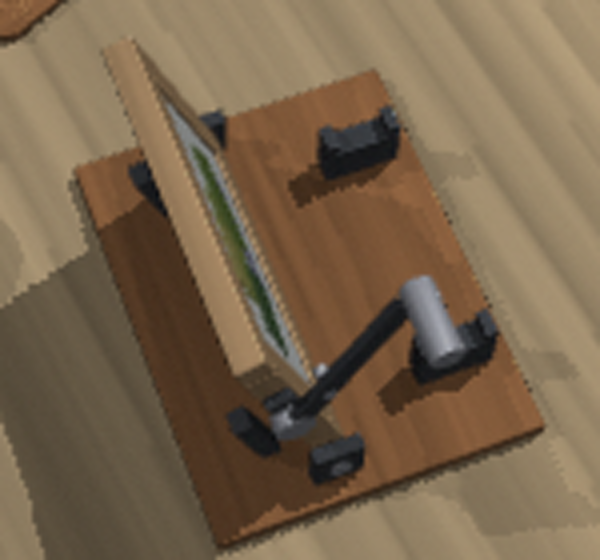

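```bash
cat > h.py <<'E'
import numpy as np, cv2
from scipy.optimize import least_squares
from bench import manip, snapshot, get_calibration
from scipy.spatial.transform import Rotation as R
def K(c): return np.array([[c['fx'],0,c['cx']],[0,c['fy'],c['cy']],[0,0,1]])
def proj(c,P): return cv2.projectPoints(np.atleast_2d(np.asarray(P,float)),c['rvec'],c['tvec'],K(c),None)[0].reshape(-1,2)
def back(c,uv,z):
    Rm=cv2.Rodrigues(c['rvec'])[0]; o=-Rm.T@c['tvec']
    d=(Rm.T@np.linalg.solve(K(c),np.c_[np.atleast_2d(uv),np.ones(len(np.atleast_2d(uv)))].T)).T
    return o+d*((z-o[2])/d[:,2])[:,None]
def T(p,e):
    e=np.atleast_2d(e); c,s=np.cos(p[2]),np.sin(p[2])
    return np.c_[p[0]+c*e[:,0]-s*e[:,1],p[1]+s*e[:,0]+c*e[:,1],e[:,2]]
def bd(x,y,z,q): # board coords, lean q
    return [x*np.cos(q)+z*np.sin(q), y, .03+z*np.cos(q)-x*np.sin(q)]
def tool(xyz_world=None):
    s=manip.observe(); q=s['ee_rot']; Rm=R.from_quat([q[1],q[2],q[3],q[0]]).as_matrix()
    return s,Rm
def save(n,f,box=None,k=1):
    im=snapshot(n)[:,:,::-1]
    if box: im=im[box[1]:box[3],box[0]:box[2]]
    cv2.imwrite(f"pics/{f}.png",cv2.resize(im,None,fx=k,fy=k,interpolation=cv2.INTER_CUBIC))
E
python3 - <<'E'
from h import *
t=get_calibration("top"); s=get_calibration("scene")
f=lambda L,k,o:(np.array(L,float)+.5)/k-.5+np.array(o)
q=.32
E=[[-.12,.125,.012],[-.12,-.125,.012],[.075,-.125,.012],bd(-.009,.1,.15,q),bd(-.009,-.1,.15,q),bd(.009,.1,.15,q),bd(.009,-.1,.15,q)]
ut=f([(163,486),(672,541),(714,150),(217,97),(668,135),(222,58),(675,103)],5,(230,195))
E2=[[.075,.125,.012],[-.12,.125,.012],[-.12,-.125,.012],[.075,-.125,.012]]
us=f([(222,542),(543,428),(377,70),(75,170)],4,(260,205))
fun=lambda p:np.r_[(proj(t,T(p,E))-ut).ravel(),(proj(s,T(p,E2))-us).ravel()]
r=least_squares(fun,[.6,0,0],loss='soft_l1'); p=r.x
print(p,fun(p).reshape(-1,2).round(1).tolist())
r1=least_squares(lambda p:fun(p)[:14],p).x; r2=least_squares(lambda p:fun(p)[14:],p).x; print(r1,r2)
bc=back(t,f([(119,72),(160,68),(226,545),(183,550)],6,(145,205)),.022); print("bar",bc.round(4).tolist(),bc.mean(0))
a=bc[:2].mean(0)-bc[2:].mean(0); print("len",np.linalg.norm(a),"yaw",np.arctan2(a[1],a[0]))
bs=back(s,[(375,453),(381,457.5),(453.5,390),(447.5,385)],.022);print(bs.round(4).tolist(),bs.mean(0))
print("rests_mid",T(p,[-.085,0,.04]))
foot=bd(-.125*np.sin(.5),.129,.09+.125*np.cos(.5),q)
print("foot",foot,T(p,foot),proj(t,T(p,foot)),proj(s,T(p,foot)))
np.save("p.npy",p)
st,Rm=tool(); print(Rm.round(3))
E
```

```text
[ 0.53165602 -0.02767487 -0.13575686] [[-0.8, 0.5], [0.7, 0.8], [-0.1, 0.2], [-1.2, -1.6], [1.1, 0.4], [-0.9, -0.7], [0.3, -0.2], [-0.6, 1.1], [1.2, -0.6], [-0.2, -0.5], [-0.5, -0.5]]
[ 0.53143093 -0.02797147 -0.13194613] [ 0.53166871 -0.02766087 -0.13977751]
bar [[0.6228, 0.3514, 0.022], [0.624, 0.3344, 0.022], [0.4263, 0.301, 0.022], [0.4248, 0.3182, 0.022]] [0.52446595 0.32624215 0.022     ]
len 0.20057262217664845 yaw 0.16695742840975838
[[0.6279, 0.3433, 0.022], [0.622, 0.3558, 0.022], [0.4238, 0.3179, 0.022], [0.4287, 0.3036, 0.022]] [0.52561278 0.33014306 0.022     ]
rests_mid [[ 0.44743809 -0.01617095  0.04      ]]
foot [np.float64(0.005932293777222583), 0.129, np.float64(0.23841164922593486)] [[0.55499262 0.09933535 0.23841165]] [[251.43917589 218.39466533]] [[349.24948089 289.11741952]]
[[ 0.25   0.968 -0.001]
 [ 0.968 -0.25  -0.001]
 [-0.002 -0.    -1.   ]]
```

```bash
cat >> h.py <<'E'
def plan(xyz,yaw=None):
    s,Rm=tool(); d=Rm.T@(np.array(xyz)-s['eef_pos'])/.025
    y0=np.arctan2(Rm[1,0],Rm[0,0]); a=0 if yaw is None else -np.degrees((yaw-y0+np.pi)%(2*np.pi)-np.pi)
    print("shift",d.round(2),"turn",round(a,1),"yaw0",y0)
E
python3 - <<'E'
from h import *
st,Rm=tool(); c=get_calibration("wrist"); Rc=cv2.Rodrigues(c['rvec'])[0]
o=-Rc.T@c['tvec']; print("cam in tool",Rm.T@(o-st['eef_pos']), "axes",(Rm.T@Rc.T).round(2))
plan([.525,.328,.16],.167+np.pi/2)
E
```

```text
cam in tool [-0.00019131 -0.07160627 -0.16393476] axes [[ 1.   -0.    0.  ]
 [-0.    0.96  0.28]
 [-0.   -0.28  0.96]]
shift [-7.02 17.06  2.  ] turn -24.1 yaw0 1.3179686547706875
```

Emit:
apply_moves:
  increments: "60 -1 2 0.2 -5; 60 -2 4.5 0.5 -12; 60 -3 7 1 -18; 60 -4 9.5 1.3 -24; 60 -5 12 1.6 -24; 60 -6 14.5 1.8 -24; 60 -6.6 16 2 -24; 60 -7 17 2 -24; 60 -7 17.06 2 -24; 60 -7.02 17.06 2 -24; 60 -7.02 17.06 2 -24; 60 -7.02 17.06 2 -24"

```text
time: 1.65
eef_pos: [0.5243, 0.3295, 0.1607]
ee_rot: [-0.0, 0.645, 0.764, -0.0]
ft_force: [0.6, 0.4, -0.4]
opening: 0.0599
```

Run:
```python
from h import *
s,Rm=tool(); print(s['time'],s['eef_pos'],Rm.round(3),s['opening'])
c=get_calibration("wrist"); save("wrist","w1")
for x in (-.1,.1):
  for y in (-.009,.009):
    a=.167; P=[.525+x*np.cos(a)-y*np.sin(a),.328+x*np.sin(a)+y*np.cos(a),.022]; print(x,y,proj(c,P))
```

```text
1.65 [0.52428731 0.3294543  0.16066181] [[-0.167  0.986 -0.   ]
 [ 0.986  0.167  0.   ]
 [ 0.    -0.    -1.   ]] 0.059949795633694784
-0.1 -0.009 [[304.03190467  99.64149579]]
-0.1 0.009 [[326.41405901  99.66513025]]
0.1 -0.009 [[305.94205302 321.58965404]]
0.1 0.009 [[324.56946683 321.60346918]]
```

View pics/w1.png

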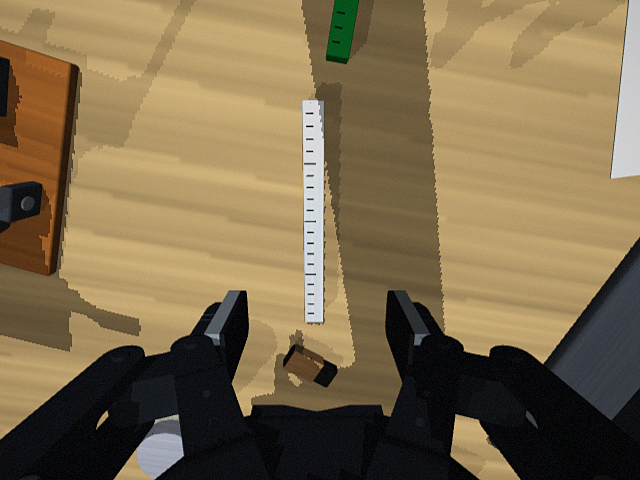

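The wrist view shows the silver ticked bar from (313,100) to (314,323), within about 1 px of the prediction. The eraser is beyond its far end at (310,367), and the green bar at (342,30) is clear.

Run:
```python
from h import *
plan([.5257,.3275,.006],.167+np.pi/2)
```

```text
shift [-0.08  0.04  6.19] turn 0.0 yaw0 1.7384921720337343
```

Emit:
apply_moves:
  increments: "50 -0.08 0.04 1.5 0; 50 -0.08 0.04 3 0; 50 -0.08 0.04 4.2 0; 50 -0.08 0.04 5.2 0; 50 -0.08 0.04 5.8 0; 50 -0.08 0.04 6.18 0; 50 -0.08 0.04 6.18 0; 0 -0.08 0.04 6.18 0; 0 -0.08 0.04 6.18 0; 0 -0.08 0.04 6.18 0; 0 -0.08 0.04 6.18 0; 0 -0.08 0.04 6.18 0; 0 -0.08 0.04 6.18 0; 0 -0.08 0.04 6.18 0"
  newtons: 40

```text
time: 3.45
eef_pos: [0.5266, 0.3267, 0.006]
ee_rot: [-0.0, 0.646, 0.763, -0.0]
ft_force: [0.3, 0.7, 0.8]
opening: -0.0004
```

Run:
```python
from h import *
p=np.load("p.npy"); print(p)
plan([*T(p,[-.085,0,0])[0,:2],.16],p[2])
```

```text
[ 0.53165602 -0.02767487 -0.13575686]
shift [-13.    -5.39  -6.16] turn 107.3 yaw0 1.7368681785161941
```

Run:
```python
from h import *
save("wrist","w2"); save("top","t2",(130,190,230,310),6)
```

```text
(no output)
```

View pics/w2.png

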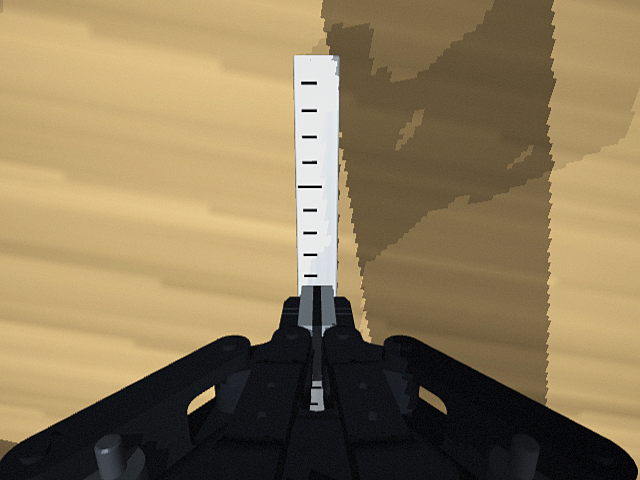

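View pics/t2.png

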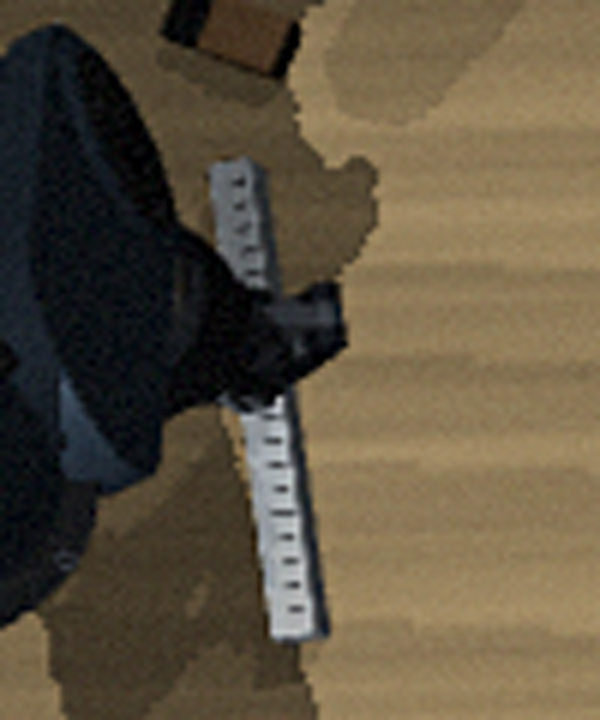

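Run:
```python
from h import *
s,Rm=tool(); print(s['eef_pos'],s['opening'],s['ft_force'],s['time'])
c=get_calibration("wrist"); 
for z in (.022,.0):
 for x in (-.1,.1):
  for y in (-.009,.009):
    a=.167; P=[.5257+x*np.cos(a)-y*np.sin(a),.3275+x*np.sin(a)+y*np.cos(a),z]; print(z,x,y,proj(c,P))
for d in ([0,0,0],[0,-.011,0],[0,-.011,-.01],[0,-.011,-.0187]): print(d,proj(c,s['eef_pos']+Rm@np.array(d)))
save("wrist","w2b",(240,250,400,430),4)
save("scene","s2",(340,350,500,480),4)
```

```text
[0.5266262  0.32671846 0.00597535] 0.00014177407771286284 [ 0.41376872 -0.76628651 -0.22379983] 3.55
0.022 -0.1 -0.009 [[296.16011581  56.0271044 ]]
0.022 -0.1 0.009 [[343.46162623  55.98352575]]
0.022 0.1 -0.009 [[302.58829705 464.2391677 ]]
0.022 0.1 0.009 [[335.75451364 464.21217457]]
0.0 -0.1 -0.009 [[298.94086184  66.89286229]]
0.0 -0.1 0.009 [[339.79085218  66.85534422]]
0.0 0.1 -0.009 [[303.98004674 431.48446897]]
0.0 0.1 0.009 [[333.83970731 431.45990961]]
[0, 0, 0] [[317.35577752 283.52058907]]
[0, -0.011, 0] [[317.37021788 263.09184735]]
[0, -0.011, -0.01] [[317.41851226 270.50098235]]
[0, -0.011, -0.0187] [[317.46534036 277.68516653]]
```

View pics/w2b.png

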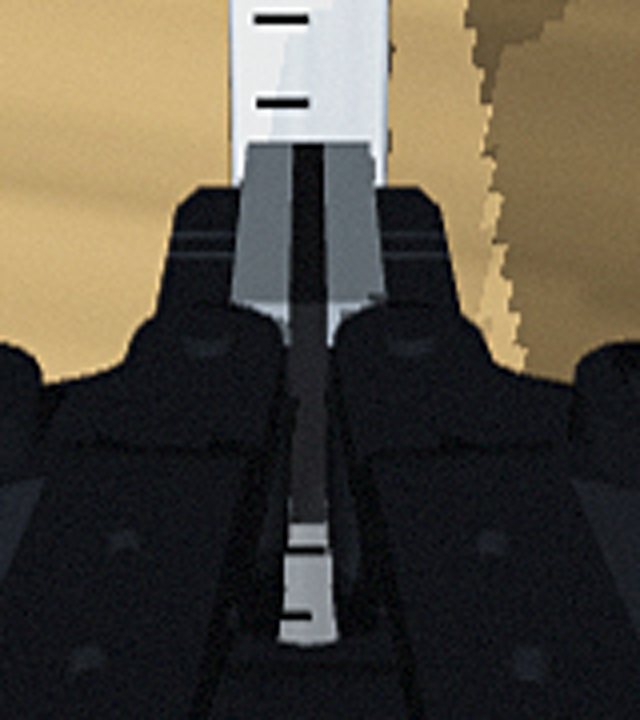

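View pics/s2.png

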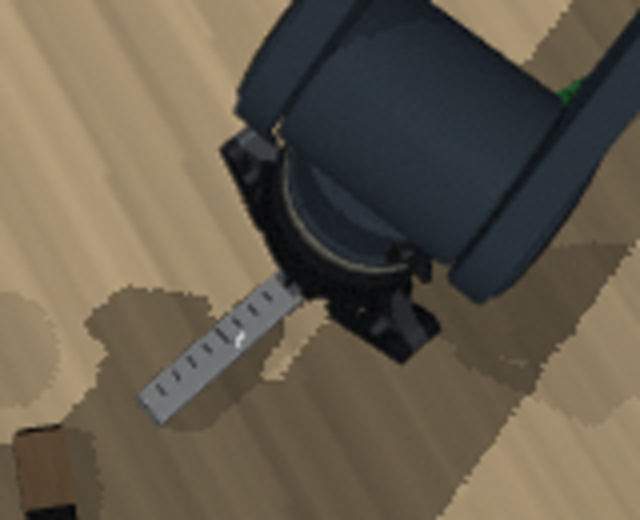

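The fingers closed fully above the bar without touching it. In the wrist picture the pad tips are at row 286, where the stated TCP would put them at row 263, so the tips seem to end about 25 mm short of the reported TCP. I'll check this with the fingers open before going lower.

Emit:
apply_moves:
  increments: "45 0 0 0 0; 45 0 0 0 0; 45 0 0 0 0; 45 0 0 0 0; 45 0 0 0 0"

```text
time: 4.28
eef_pos: [0.5267, 0.3268, 0.006]
ee_rot: [0.0, 0.646, 0.763, 0.0]
ft_force: [0.7, -0.8, 0.3]
opening: 0.0449
```

Run:
```python
from h import *
s,Rm=tool(); print(s['eef_pos'],s['opening'],s['ft_force'],s['time'])
save("wrist","w3")
save("top","t3",(130,190,230,310),6)
```

```text
[0.52669248 0.32675476 0.00602597] 0.04490885873862063 [ 0.69476809 -0.80602537  0.25015371] 4.275
```

View pics/w3.png

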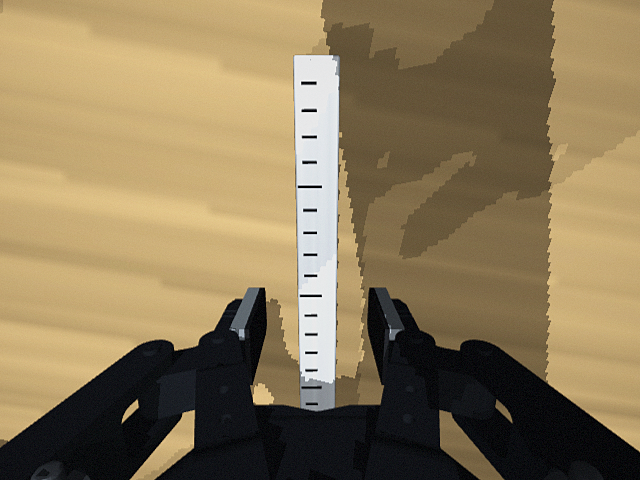

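View pics/t3.png

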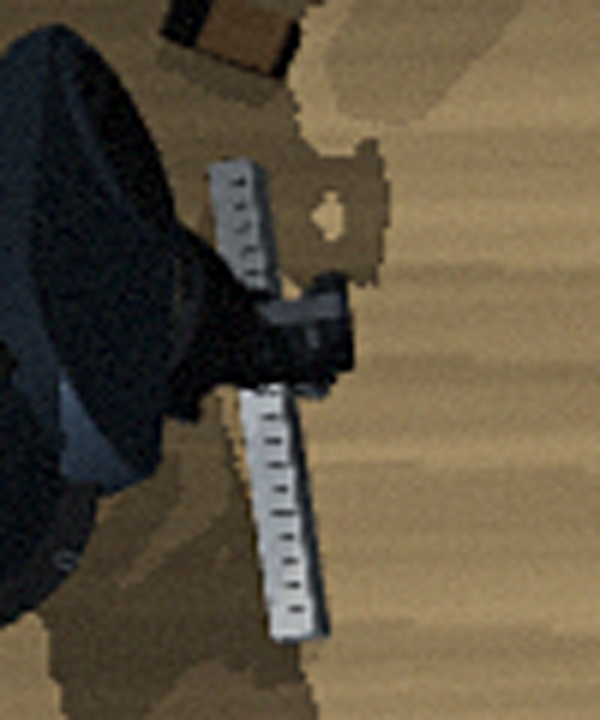

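Emit:
apply_moves:
  increments: "45 0 0 0.2 0; 45 0 0 0.4 0; 45 0 0 0.6 0; 45 0 0 0.6 0"

```text
time: 4.88
eef_pos: [0.5262, 0.3265, -0.0097]
ee_rot: [-0.0, 0.646, 0.763, -0.001]
ft_force: [-0.1, 0.5, 0.7]
opening: 0.0447
```

Run:
```python
from h import *
s,Rm=tool(); print(s['eef_pos'],s['opening'],s['ft_force'],s['time'])
c=get_calibration("wrist"); save("wrist","w4")
for d in ([0,0,0],[0,-.011,0],[0,-.011,-.01],[0,-.011,-.0187],[0,-.011,-.03]): print(d,proj(c,s['eef_pos']+Rm@np.array(d)))
```

```text
[ 0.52616454  0.3265006  -0.00972391] 0.04472138396904881 [-0.07134925  0.47886828  0.71300936] 4.875
[0, 0, 0] [[317.31826092 283.52640186]]
[0, -0.011, 0] [[317.33247471 263.09962322]]
[0, -0.011, -0.01] [[317.37871747 270.50913577]]
[0, -0.011, -0.0187] [[317.42355579 277.69361433]]
[0, -0.011, -0.03] [[317.48945721 288.2530501 ]]
```

View pics/w4.png

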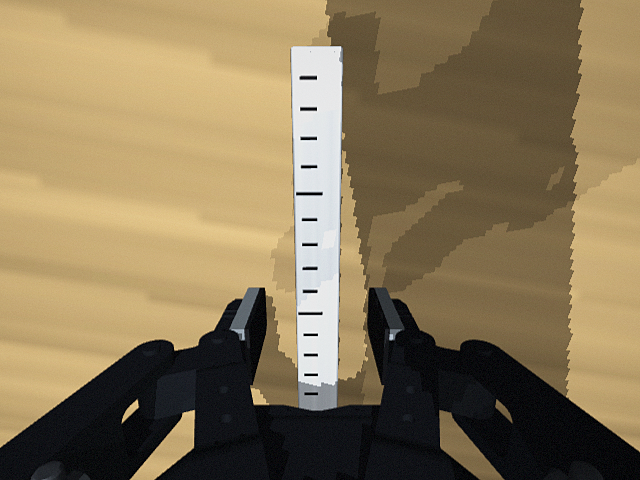

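Emit:
apply_moves:
  increments: "45 0 0 0.15 0; 45 0 0 0.3 0; 45 0 0 0.4 0; 45 0 0.05 0.5 0; 45 0 0.05 0.5 0"

```text
time: 5.55
eef_pos: [0.528, 0.3269, -0.0217]
ee_rot: [-0.0, 0.646, 0.763, -0.0]
ft_force: [0.4, 0.2, -0.5]
opening: 0.0451
```

Emit:
apply_moves:
  increments: "10 0 0 0 0; 10 0 0 0 0; 10 0 0 0 0; 10 0 0 0 0; 10 0 0 0 0; 10 0 0 0 0; 10 0 0 0 0"
  newtons: 40

```text
time: 6.42
eef_pos: [0.5289, 0.3273, -0.0203]
ee_rot: [0.001, 0.646, 0.763, 0.001]
ft_force: [-0.1, -0.6, 6.1]
opening: 0.0173
```

Run:
```python
from h import *
s,Rm=tool(); print(s['eef_pos'],s['opening'],s['ft_force'],s['time'])
c=get_calibration("wrist"); save("wrist","w5")
p=np.load("p.npy")
plan([*T(p,[-.085,0,0])[0,:2],.16],p[2])
```

```text
[ 0.52885802  0.327325   -0.02034192] 0.017250087969857268 [-0.07293511 -0.55892941  6.13998811] 6.425
shift [-13.01  -5.47  -7.23] turn 107.3 yaw0 1.7369738451430796
```

View pics/w5.png

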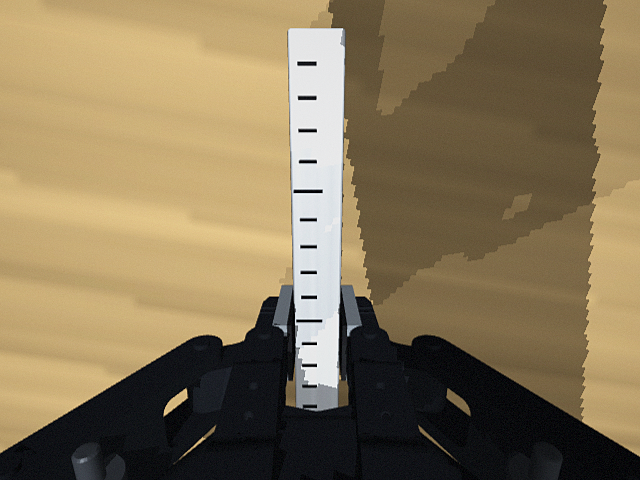

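Run:
```python
from h import *
s,Rm=tool(); c=get_calibration("wrist"); p=np.load("p.npy")
for y in (-.004,0,.004,.008): print(y,proj(c,s['eef_pos']+Rm@np.array([0,y,-.042])))
for w in ([.5289,.3273,.1],[.42,.25,.14],[.40,.15,.14],[.39,0.,.14],[*T(p,[-.085,0,0])[0,:2],.14]): print(w);plan(w,p[2])
```

```text
-0.004 [[317.62831974 317.72774426]]
0 [[317.61989734 326.88185819]]
0.004 [[317.61161343 335.88543373]]
0.008 [[317.60346465 344.74215396]]
[0.5289, 0.3273, 0.1]
shift [ 0.    0.01 -4.81] turn 107.3 yaw0 1.7369738451430796
[0.42, 0.25, 0.14]
shift [-2.33 -4.79 -6.43] turn 107.3 yaw0 1.7369738451430796
[0.4, 0.15, 0.14]
shift [-6.14 -6.24 -6.43] turn 107.3 yaw0 1.7369738451430796
[0.39, 0.0, 0.14]
shift [-11.99  -7.63  -6.44] turn 107.3 yaw0 1.7369738451430796
[np.float64(0.4474380897051536), np.float64(-0.016170945967272872), 0.14]
shift [-13.01  -5.47  -6.43] turn 107.3 yaw0 1.7369738451430796
```

Emit:
apply_moves:
  increments: "10 0 0 -0.5 0; 10 0 0 -2 0; 10 0 0 -4 0; 10 -0.5 -1.2 -5.5 10; 10 -1.2 -2.6 -6.4 20; 10 -2.3 -4.8 -6.4 30; 10 -3.5 -5.3 -6.4 40; 10 -5 -5.8 -6.4 50; 10 -6.2 -6.3 -6.4 60; 10 -8.2 -6.8 -6.4 70; 10 -10.2 -7.3 -6.4 80; 10 -12 -7.6 -6.4 90; 10 -12.2 -7.6 -6.4 100; 10 -12.4 -7.4 -6.4 107; 10 -12.5 -7.3 -6.4 107.3; 10 -12.5 -7.3 -6.4 107.3; 10 -12.5 -7.3 -6.4 107.3"

```text
time: 8.6
eef_pos: [0.3991, -0.011, 0.1385]
ee_rot: [-0.0, 0.998, -0.067, -0.0]
ft_force: [-1.0, -0.8, -1.9]
opening: 0.0169
```

Run:
```python
from h import *
s,Rm=tool(); print(s['eef_pos'],s['opening'],s['ft_force'],s['time'],Rm.round(3)); p=np.load("p.npy")
c=get_calibration("wrist"); save("wrist","w6"); save("top","t6")
plan([*T(p,[-.085,-.0025,0])[0,:2],.14],p[2])
for y in (.07,-.07):
  for dy in (-.008,.008):
   for x,z in ((-.07,.05),(-.1,.05),(-.1,.04),(-.07,.04)):
    print(y+dy,x,z,proj(c,T(p,[x,y+dy,z])).round(1))
```

```text
[ 0.3991453  -0.01103837  0.13852207] 0.01689857945164817 [-0.96402123 -0.79620415 -1.92550213] 8.6 [[ 0.991 -0.134 -0.001]
 [-0.134 -0.991  0.   ]
 [-0.001 -0.    -1.   ]]
shift [ 1.94  0.04 -0.06] turn 0.1 yaw0 -0.1346460724066523
0.062000000000000006 -0.07 0.05 [[406.9 149. ]]
0.062000000000000006 -0.1 0.05 [[363.9 149. ]]
0.062000000000000006 -0.1 0.04 [[362.1 148.5]]
0.062000000000000006 -0.07 0.04 [[403.5 148.5]]
0.07800000000000001 -0.07 0.05 [[408.7 124.9]]
0.07800000000000001 -0.1 0.05 [[364.8 124.8]]
0.07800000000000001 -0.1 0.04 [[363.  125.2]]
0.07800000000000001 -0.07 0.04 [[405.1 125.3]]
-0.07800000000000001 -0.07 0.05 [[394.1 327.5]]
-0.07800000000000001 -0.1 0.05 [[357.  327.4]]
-0.07800000000000001 -0.1 0.04 [[355.7 321.2]]
-0.07800000000000001 -0.07 0.04 [[391.5 321.2]]
-0.062000000000000006 -0.07 0.05 [[395.4 309.6]]
-0.062000000000000006 -0.1 0.05 [[357.7 309.6]]
-0.062000000000000006 -0.1 0.04 [[356.4 303.9]]
-0.062000000000000006 -0.07 0.04 [[392.7 303.9]]
```

View pics/w6.png

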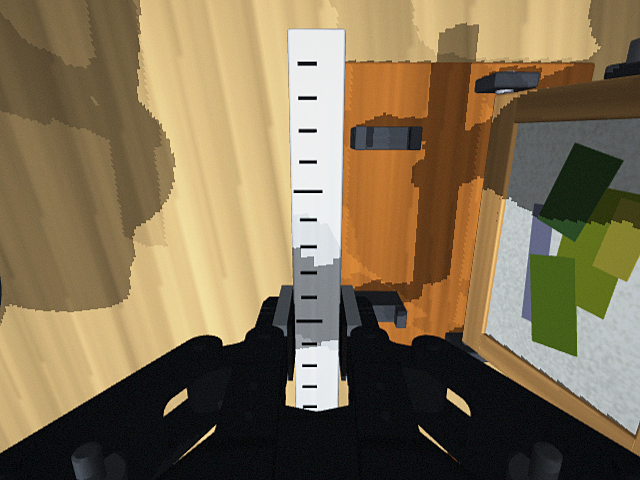

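View pics/t6.png

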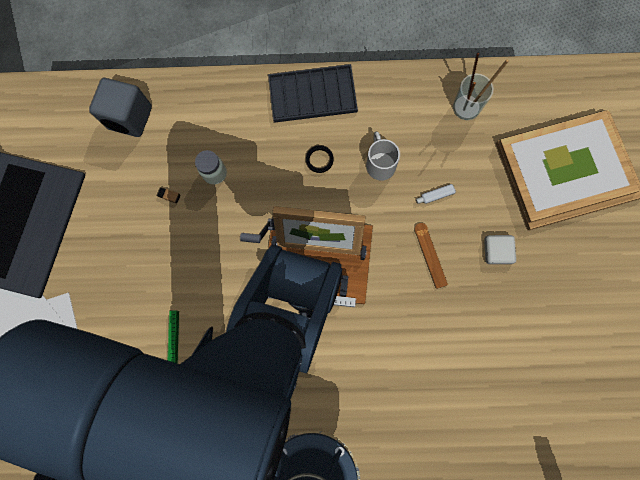

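Run:
```python
import cv2
t=cv2.imread("pics/w6.png")
cv2.imwrite("pics/c_w6.png",cv2.resize(t[110:160,335:435],None,fx=7,fy=7,interpolation=cv2.INTER_CUBIC))
cv2.imwrite("pics/c_w6b.png",cv2.resize(t[280:340,335:435],None,fx=7,fy=7,interpolation=cv2.INTER_CUBIC))
```

```text
(no output)
```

View pics/c_w6.png

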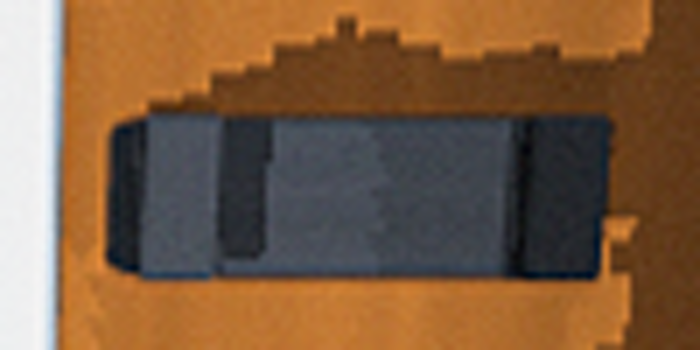

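View pics/c_w6b.png

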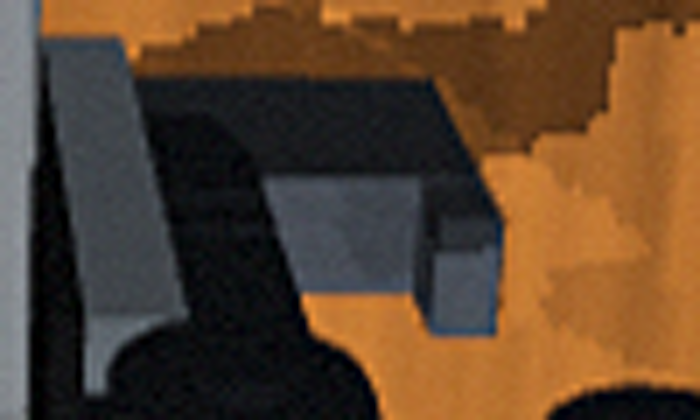

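Emit:
apply_moves:
  increments: "10 0.6 0.02 0 0; 10 1.4 0.03 0 0; 10 1.98 0.04 0.3 0; 10 1.98 0.04 1.3 0; 10 1.98 0.04 2.3 0; 10 1.98 0.04 3.1 0; 10 1.98 0.04 3.7 0; 10 1.98 0.04 4 0; 10 1.98 0.04 4 0; 10 1.98 0.04 4 0"

```text
time: 9.95
eef_pos: [0.4489, -0.0192, 0.0388]
ee_rot: [0.0, 0.998, -0.068, 0.0]
ft_force: [0.1, -0.5, -1.9]
opening: 0.0172
```

Run:
```python
from h import *
s,Rm=tool(); print(s['eef_pos'],s['opening'],s['ft_force'],s['time']); p=np.load("p.npy")
save("wrist","w7"); save("scene","s7",(260,200,410,340),4)
plan([*T(p,[-.084,-.0025,0])[0,:2],.0197],p[2])
```

```text
[ 0.44892687 -0.01923052  0.0388064 ] 0.01717357622506092 [ 0.1004248  -0.48991333 -1.92240202] 9.95
shift [-0.04 -0.01  0.77] turn -0.0 yaw0 -0.1358253996933011
```

View pics/w7.png

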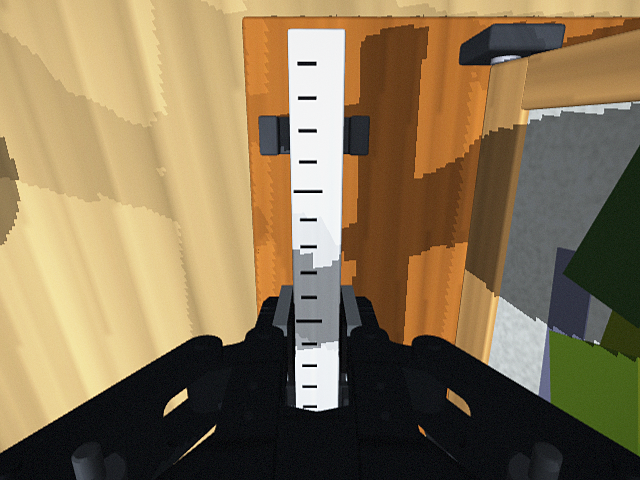

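View pics/s7.png

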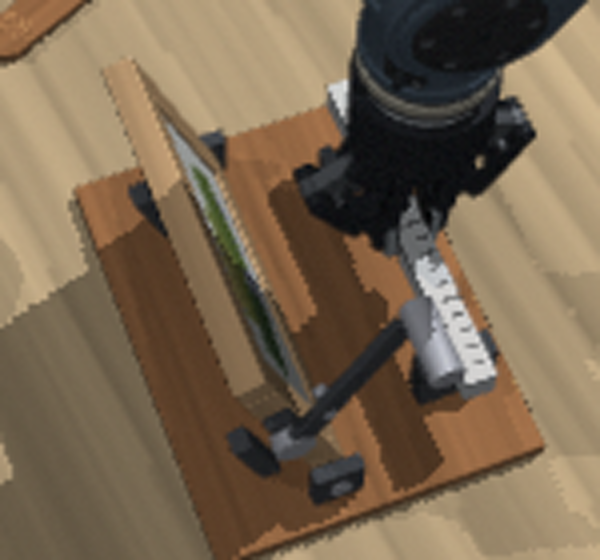

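Emit:
apply_moves:
  increments: "10 -0.04 0 0.25 0; 10 -0.04 0 0.5 0; 10 -0.04 0 0.65 0; 10 -0.04 0 0.75 0; 10 -0.04 0 0.77 0; 10 -0.04 0 0.77 0"

```text
time: 10.8
eef_pos: [0.4473, -0.019, 0.0196]
ee_rot: [0.0, 0.998, -0.068, -0.0]
ft_force: [-1.3, -0.2, 4.4]
opening: 0.0171
```

Run:
```python
from h import *
s,Rm=tool(); print(s['eef_pos'],s['opening'],s['ft_force'],s['time'])
save("wrist","w8")
```

```text
[ 0.44733165 -0.01897418  0.01957289] 0.01714870297389788 [-1.28101052 -0.24958559  4.40458499] 10.8
```

View pics/w8.png

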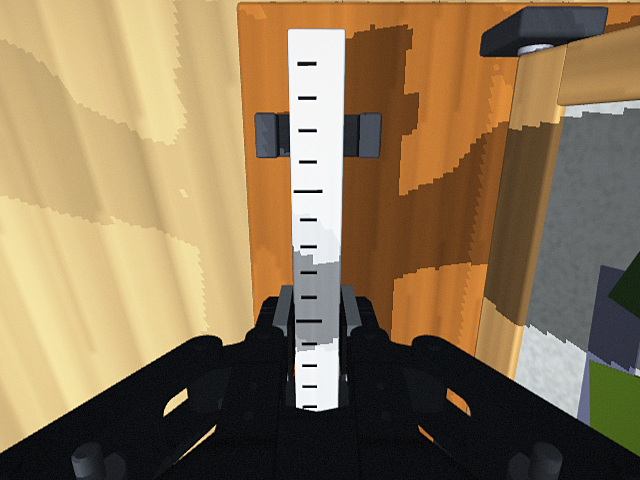

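Emit:
apply_moves:
  increments: "24 0 0 0 0; 30 0 0 0 0; 40 0 0 0 0; 40 0 0 0 0; 40 0 0 -0.3 0; 40 0 0 -1 0; 40 0 0 -2 0; 40 -0.3 0 -3.5 0; 40 -1.5 0 -5 0; 40 -2.5 0 -6 0; 40 -2.5 0 -6 0; 40 -2.5 0 -6 0"

```text
time: 12.35
eef_pos: [0.3865, -0.0108, 0.1693]
ee_rot: [0.0, 0.998, -0.068, 0.001]
ft_force: [-0.1, -0.3, -0.0]
opening: 0.0402
```

Run:
```python
from h import *
s,Rm=tool(); print(s['eef_pos'],s['opening'],s['ft_force'],s['time'],Rm.round(3))
save("wrist","w9"); save("scene","s9",(260,200,410,340),4); save("top","t9",(230,190,390,310),5)
```

```text
[ 0.3864763  -0.0108281   0.16933862] 0.040242765840322166 [-0.13383912 -0.25860795 -0.02719099] 12.35 [[ 0.991 -0.136  0.002]
 [-0.136 -0.991 -0.001]
 [ 0.002  0.    -1.   ]]
```

View pics/w9.png

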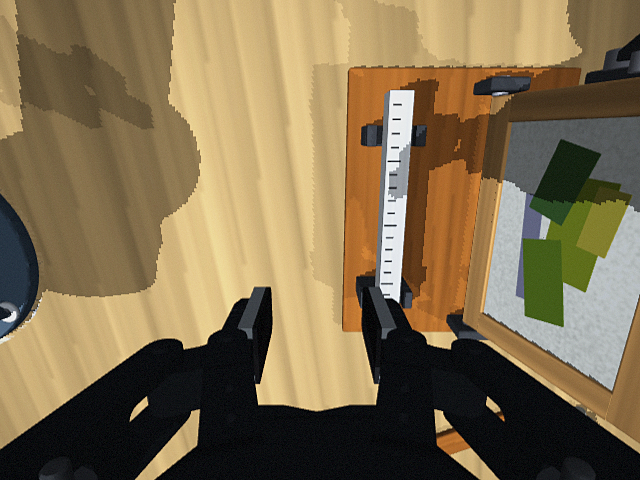

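View pics/s9.png

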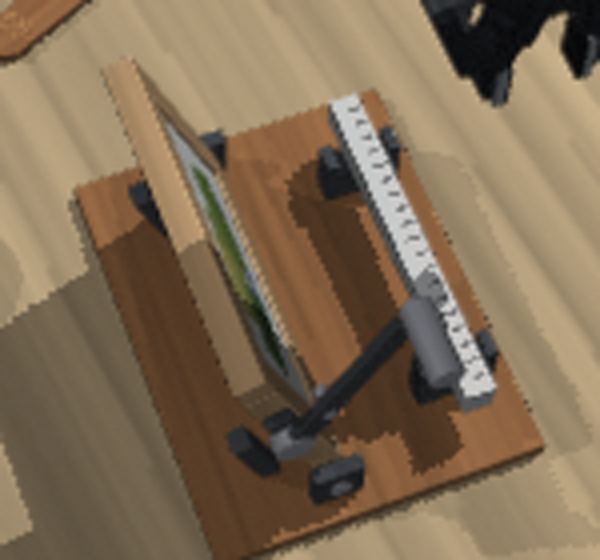

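View pics/t9.png

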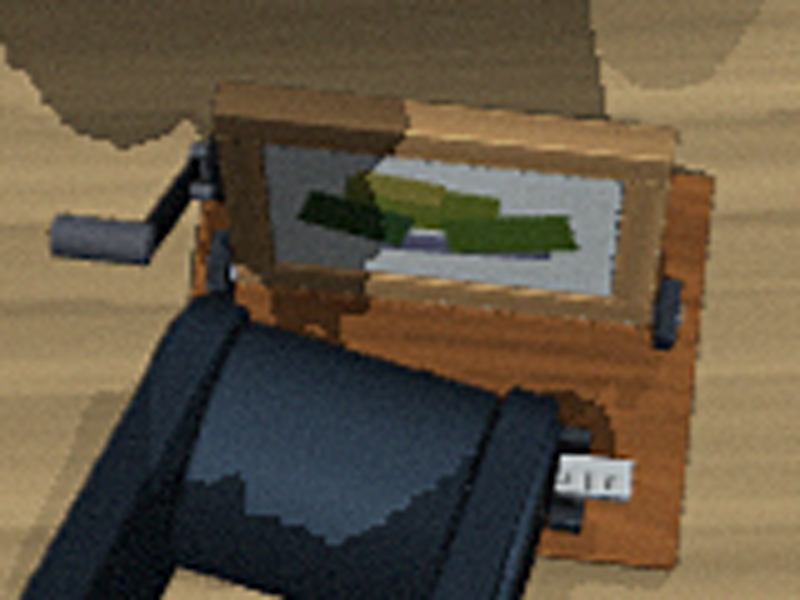

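The bar sits in both notches and has been released. Next is the kickstand: I'll close the fingers and push the rod from the robot's side.

Run:
```python
from h import *
p=np.load("p.npy"); p[:2]+=.001*np.array([np.cos(p[2]),np.sin(p[2])]); np.save("p.npy",p)
for e in ([-.145,.135,.19],[-.085,.135,.19]): print(e);plan(T(p,e)[0],p[2])
```

```text
[-0.145, 0.135, 0.19]
shift [ 0.1  -5.52 -0.86] turn -0.0 yaw0 -0.13596444738477564
[-0.085, 0.135, 0.19]
shift [ 2.5  -5.52 -0.86] turn -0.0 yaw0 -0.13596444738477564
```

Emit:
apply_moves:
  increments: "20 0 -0.5 -0.6 0; 0 0 -1.5 -0.9 0; 0 0 -3 -0.9 0; 0 0.1 -4.5 -0.9 0; 0 0.1 -5.5 -0.9 0; 0 0.1 -5.5 -0.9 0; 0 1 -5.5 -0.9 0; 0 2 -5.5 -0.9 0; 0 2.5 -5.5 -0.9 0; 0 2.5 -5.5 -0.9 0; 0 2.5 -5.5 -0.9 0"

```text
time: 13.88
eef_pos: [0.4647, 0.117, 0.1913]
ee_rot: [0.0, 0.998, -0.068, -0.001]
ft_force: [-0.5, -0.7, 0.2]
opening: -0.0001
```

Run:
```python
from h import *
s,Rm=tool(); print(s['eef_pos'],s['opening'],s['ft_force'],s['time'])
save("wrist","w10"); save("scene","s10",(260,180,420,340),4); save("top","t10")
```

```text
[0.46474267 0.11702387 0.19133476] -7.439329295871233e-05 [-0.47839801 -0.72150516  0.15309761] 13.875
```

View pics/w10.png

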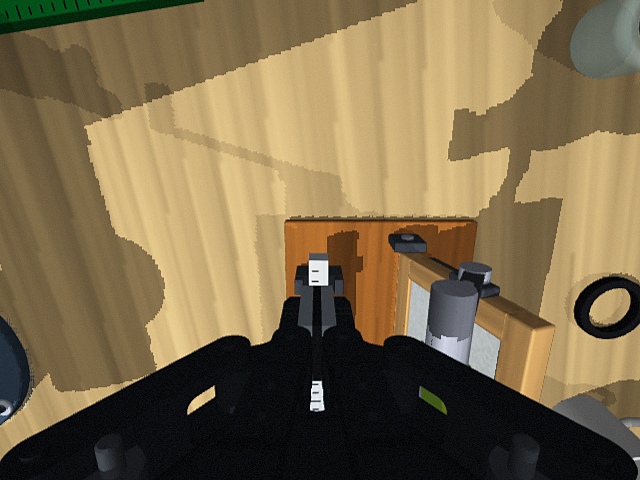

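View pics/s10.png

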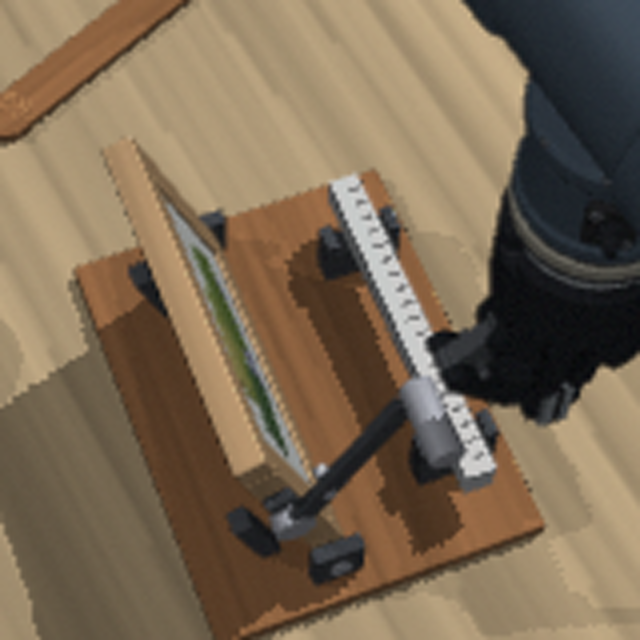

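View pics/t10.png

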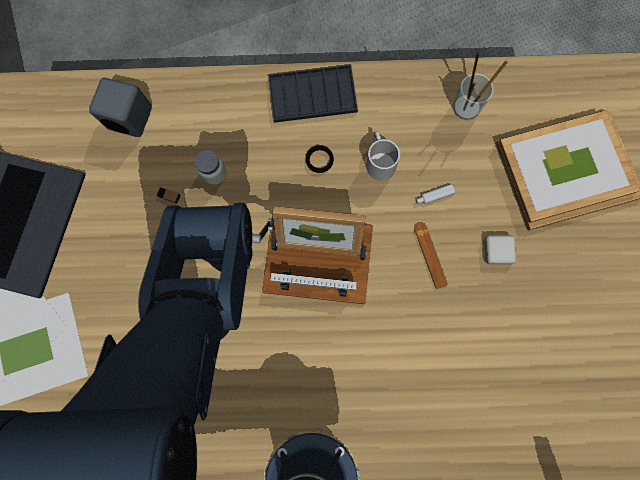

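Emit:
apply_moves:
  increments: "0 0.2 0.2 0 0; 0 0.5 0.2 0 0; 0 0.8 0.2 0 0; 0 1.1 0.2 0 0; 0 1.4 0.2 0 0; 0 1.7 0.2 0 0; 0 2 0.2 0 0; 0 2.3 0.2 0 0; 0 2.6 0.2 0 0; 0 2.9 0.2 0 0; 0 3.2 0.2 0 0"

```text
time: 15.4
eef_pos: [0.5453, 0.1013, 0.1917]
ee_rot: [0.0, 0.998, -0.068, 0.0]
ft_force: [-1.0, -1.1, 0.6]
opening: 0.0
```

Run:
```python
from h import *
s,Rm=tool(); print(s['eef_pos'],s['opening'],s['ft_force'],s['time'])
save("wrist","w11"); save("scene","s11",(260,180,420,340),4)
```

```text
[0.54527279 0.10134757 0.19174766] 2.0062976792037126e-05 [-0.97001462 -1.09470436  0.64207019] 15.4
```

View pics/w11.png

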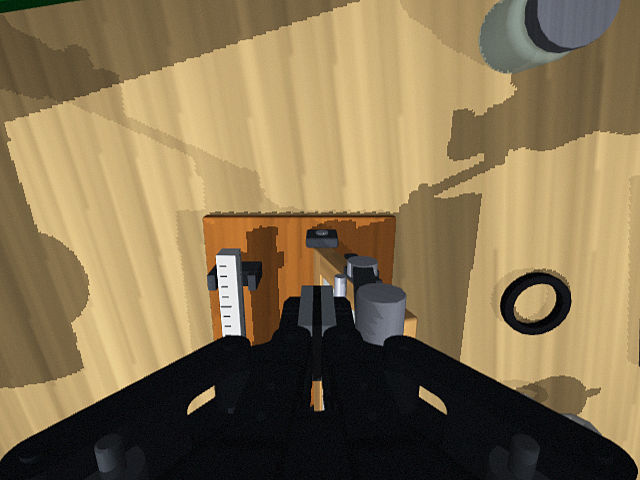

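View pics/s11.png

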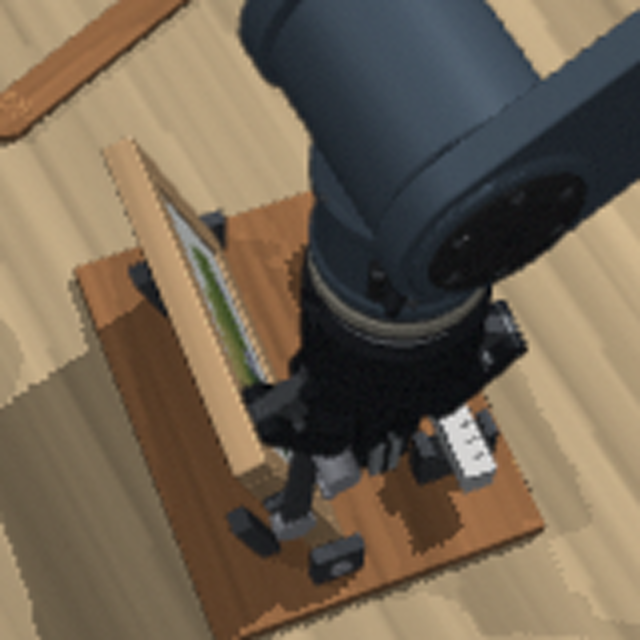

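Emit:
apply_moves:
  increments: "0 0.3 0 0 0; 0 0.6 0 0 0; 0 0.9 0 0 0; 0 1.2 0 0 0; 0 1.5 0 0 0; 0 1.5 0 0 0; 0 1.5 0 0 0; 0 1.5 0 0 0"

```text
time: 16.5
eef_pos: [0.5815, 0.0964, 0.1918]
ee_rot: [0.0, 0.998, -0.068, -0.0]
ft_force: [0.4, -0.4, 0.1]
opening: 0.0001
```

Run:
```python
from h import *
s,Rm=tool(); print(s['eef_pos'],s['opening'],s['ft_force'],s['time'])
save("wrist","w12"); save("scene","s12",(240,180,400,340),4)
```

```text
[0.58146238 0.0964357  0.19175165] 0.00012174260408180617 [ 0.3751252  -0.42186395  0.08497424] 16.5
```

View pics/w12.png

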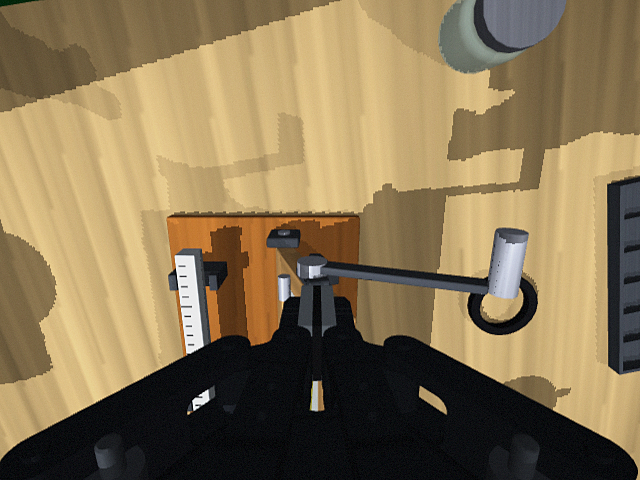

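View pics/s12.png

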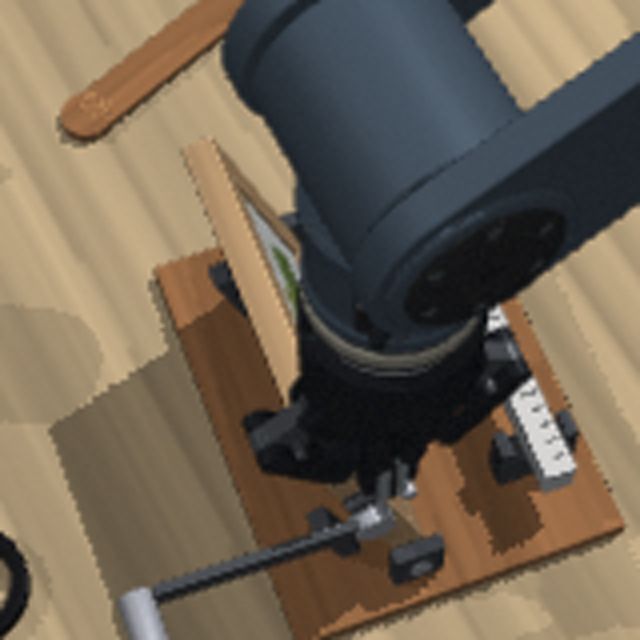

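Run:
```python
from h import *
p=np.load("p.npy")
for e in ([.043,0,.23],[.043,0,.125]): print(e);plan(T(p,e)[0],p[2])
```

```text
[0.043, 0, 0.23]
shift [ 0.45  5.19 -1.53] turn -0.0 yaw0 -0.13577107318841797
[0.043, 0, 0.125]
shift [0.45 5.19 2.67] turn -0.0 yaw0 -0.13577107318841797
```

Emit:
apply_moves:
  increments: "0 0 0 -1.2 0; 30 0.2 0 -2 0; 70 0.45 1.2 -2 0; 70 0.45 2.5 -2 0; 70 0.45 4 -2 0; 70 0.45 5 -2 0; 70 0.45 5.2 -2 0; 70 0.45 5.2 -2 0; 70 0.45 5.2 -2 0; 70 0.45 5.2 -2 0"

```text
time: 17.85
eef_pos: [0.5754, -0.033, 0.2417]
ee_rot: [-0.0, 0.998, -0.067, -0.0]
ft_force: [-0.2, 0.4, -0.4]
opening: 0.0697
```

Run:
```python
from h import *
s,Rm=tool(); print(s['eef_pos'],s['opening'],s['ft_force'],s['time'])
p=np.load("p.npy");c=get_calibration("wrist")
save("wrist","w13"); save("scene","s13"); save("top","t13")
for x in (-.009,.009):
  for y in (.1,-.1): print(x,y,proj(c,T(p,bd(x,y,.15,.32))).round(1))
plan(T(p,[.043,0,.125])[0],p[2])
```

```text
[ 0.57541317 -0.03297775  0.24172822] 0.06974034396402815 [-0.21650705  0.3928054  -0.41021859] 17.85
-0.009 0.1 [[308.3  89.2]]
-0.009 -0.1 [[309.7 370.2]]
0.009 0.1 [[335.9  90.4]]
0.009 -0.1 [[331.6 365.6]]
shift [-0.01  0.01  4.67] turn 0.0 yaw0 -0.13494983774033023
```

View pics/w13.png

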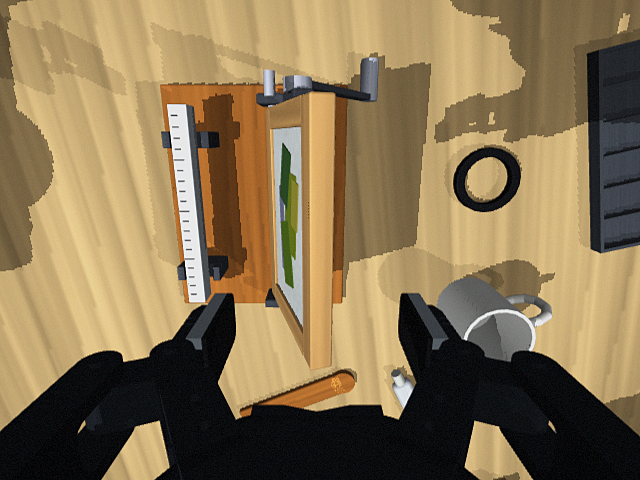

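View pics/s13.png

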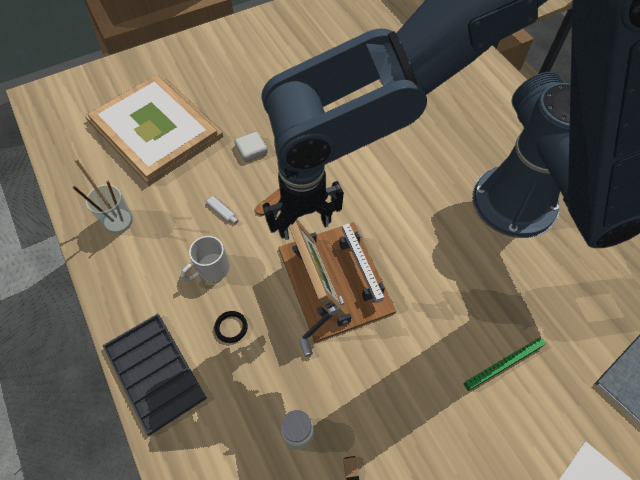

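View pics/t13.png

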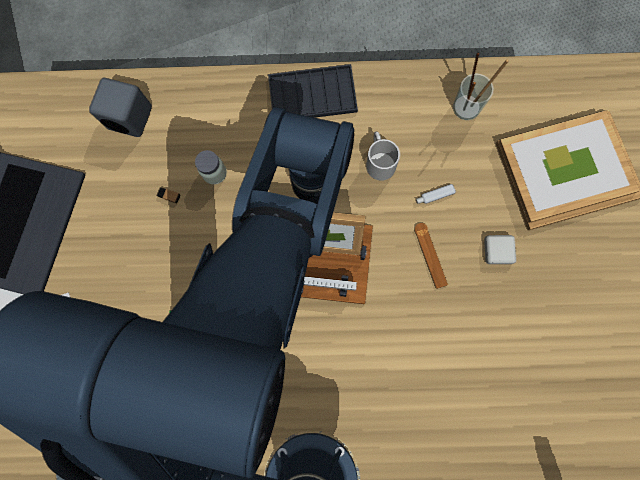

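The board's top edge is at (319,95)–(320,367) in the wrist view, as predicted, and the kickstand foot is down at scene (308,347). I'll check that foot position against the model.

Run:
```python
from h import *
p=np.load("p.npy")
im=cv2.imread("pics/s13.png"); cv2.imwrite("pics/c13.png",cv2.resize(im[270:370,270:370],None,fx=6,fy=6,interpolation=cv2.INTER_CUBIC))
for a in (2.9,3.06):
  sl=a-.5; pv=bd(0,.112,.09,.32)
  for y in (.109,.129,.149):
    print(a,y,((proj(get_calibration("scene"),T(p,[pv[0]+.125*np.sin(sl),y,pv[2]+.125*np.cos(sl)]))-270)*6).round(0))
```

```text
2.9 0.109 [[149. 415.]]
2.9 0.129 [[168. 465.]]
2.9 0.149 [[187. 517.]]
3.06 0.109 [[192. 411.]]
3.06 0.129 [[211. 461.]]
3.06 0.149 [[230. 512.]]
```

View pics/c13.png

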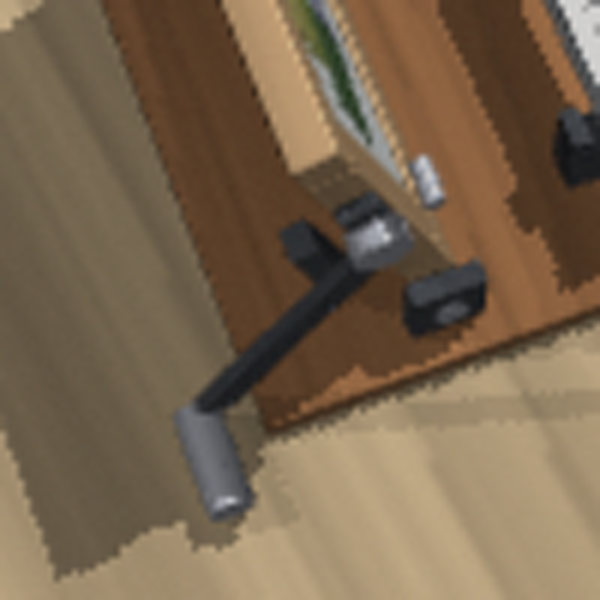

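Emit:
apply_moves:
  increments: "70 0 0 1 0; 70 0 0 2 0; 70 0 0 3 0; 70 0 0 3.8 0; 70 0 0 4.3 0; 70 0 0 4.67 0; 70 0 0 4.67 0"

```text
time: 18.88
eef_pos: [0.5752, -0.0339, 0.1247]
ee_rot: [-0.0, 0.998, -0.068, -0.0]
ft_force: [-0.2, 0.5, 0.5]
opening: 0.0699
```

Emit:
apply_moves:
  increments: "45 0 0 0 0; 45 0 0 0 0; 45 -0.15 0 0 0; 45 -0.3 0 0 0; 45 -0.45 0 0 0; 45 -0.6 0 0 0; 45 -0.75 0 0 0; 45 -0.9 0 0 0; 42 -1.05 0 0 0; 39 -1.2 0 0 0; 36 -1.3 0 0 0; 34 -1.4 0 0 0; 32 -1.45 0 0 0; 32 -1.5 0 0 0; 32 -1.5 0 0 0"

```text
time: 20.75
eef_pos: [0.538, -0.0288, 0.1249]
ee_rot: [-0.0, 0.998, -0.068, -0.0]
ft_force: [0.9, -0.4, 0.2]
opening: 0.0322
```

Run:
```python
from h import *
s,Rm=tool(); print(s['eef_pos'],s['opening'],s['ft_force'],s['time'])
p=np.load("p.npy");c=get_calibration("wrist")
save("wrist","w14"); save("scene","s14",(240,180,400,340),4)
plan(T(p,[0,0,.125])[0],p[2])
```

```text
[ 0.53799295 -0.02881254  0.12494026] 0.032166719343489185 [ 0.89018401 -0.39449085  0.1684132 ] 20.75
shift [-0.22 -0.01 -0.  ] turn -0.0 yaw0 -0.13588575729557192
```

View pics/w14.png

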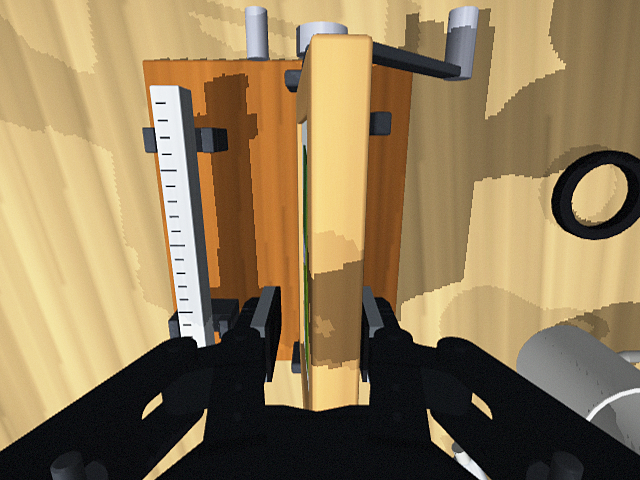

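View pics/s14.png

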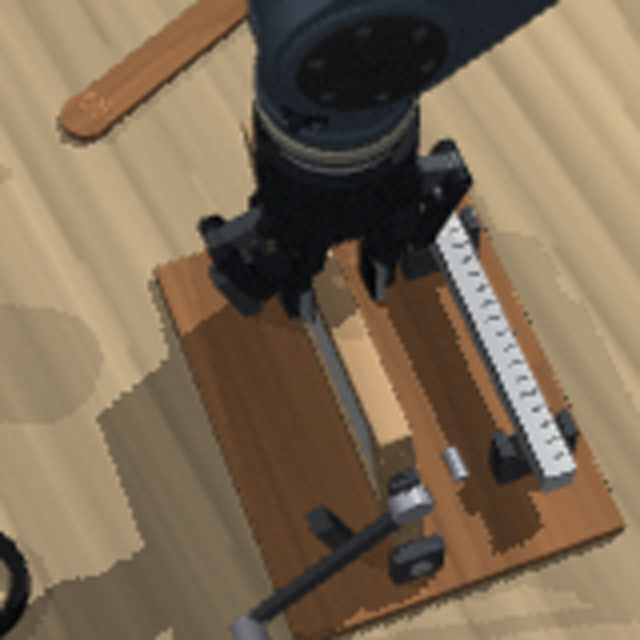

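Emit:
apply_moves:
  increments: "30 -0.1 0 0 0; 28 -0.2 0 0 0; 25 -0.22 0 0 0; 22 -0.22 0 0 0; 19 -0.22 0 0 0; 12 -0.22 0 0 0; 12 -0.22 0 0 0; 12 -0.22 0 0 0; 12 -0.22 0 0 0; 12 -0.22 0 0 0"
  newtons: 25

```text
time: 22.1
eef_pos: [0.5326, -0.0281, 0.1251]
ee_rot: [-0.0, 0.998, -0.068, -0.0]
ft_force: [-0.4, -0.6, 2.2]
opening: 0.0178
```

Run:
```python
from h import *
s,Rm=tool(); print(s['eef_pos'],s['opening'],s['ft_force'],s['ft_torque'],s['time'])
p=np.load("p.npy");c=get_calibration("wrist");sc=get_calibration("scene")
print("easel",((s['eef_pos'][:2]-p[:2])@np.array([[np.cos(p[2]),-np.sin(p[2])],[np.sin(p[2]),np.cos(p[2])]])).round(4))
save("wrist","w15"); save("scene","s15",(250,200,410,340),5)
for q in (-.05,0,.05):
  print(q,proj(c,[T(p,bd(x,y,.15,q))[0] for x,y in((-.009,.1),(.009,.1),(-.009,-.0),(.009,-.0))]).round(1).tolist(), ((proj(sc,[T(p,bd(x,y,z,q))[0] for x,y,z in((-.009,.1,.15),(.009,.1,.15),(.009,.1,.02))])-[250,200])*5).round(0).tolist())
```

```text
[ 0.53264352 -0.02808265  0.1250601 ] 0.017833531453041597 [-0.44065133 -0.57862218  2.23873098] [ 0.05459684  0.16240426 -0.00820095] 22.1
easel [ 0.     -0.0003]
-0.05 [[254.5, 29.2], [319.5, 28.2], [268.6, 345.1], [318.9, 346.5]] [[513.0, 426.0], [470.0, 441.0], [446.0, 571.0]]
0 [[281.4, 28.5], [346.8, 28.5], [289.4, 346.1], [340.0, 346.1]] [[495.0, 432.0], [452.0, 447.0], [443.0, 572.0]]
0.05 [[308.7, 28.2], [373.7, 29.2], [310.5, 346.5], [360.8, 345.0]] [[477.0, 438.0], [434.0, 454.0], [441.0, 574.0]]
```

View pics/w15.png

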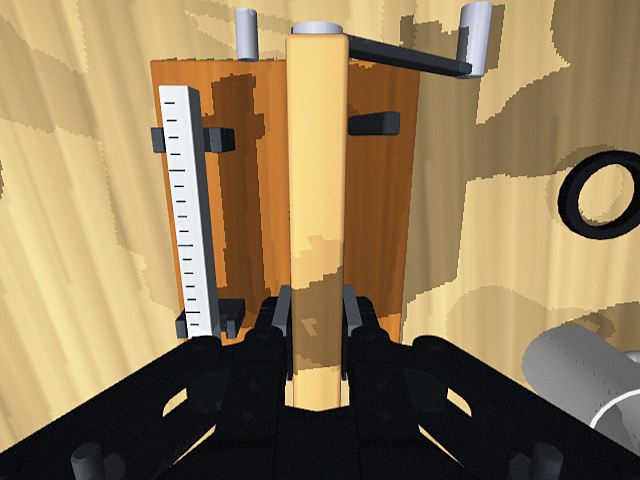

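View pics/s15.png

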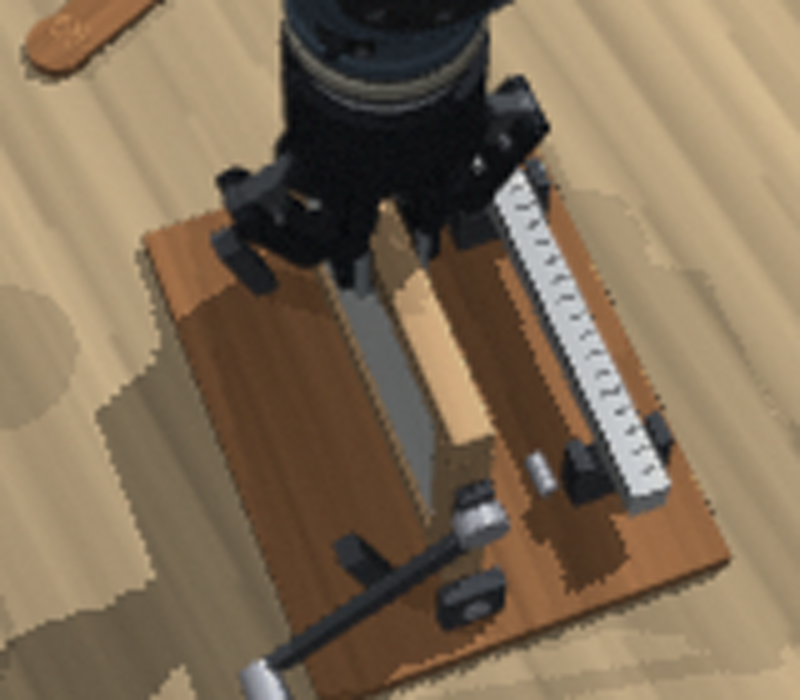

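Run:
```python
from h import *
p=np.load("p.npy"); t=cv2.imread("pics/t10.png"); tc=get_calibration("top")
print(proj(tc,[T(p,[x,y,.062])[0] for y in(.1,-.1) for x in(-.094,-.076)]).round(1).tolist())
cv2.imwrite("pics/c10.png",cv2.resize(t[265:305,260:370],None,fx=7,fy=7,interpolation=cv2.INTER_CUBIC))
s=manip.observe(); print(s['time'],s['ft_force'])
```

```text
[[270.5, 279.7], [271.5, 272.1], [356.2, 289.0], [357.0, 281.3]]
22.2 [-0.2758369  -0.70688828  2.99870996]
```

View pics/c10.png

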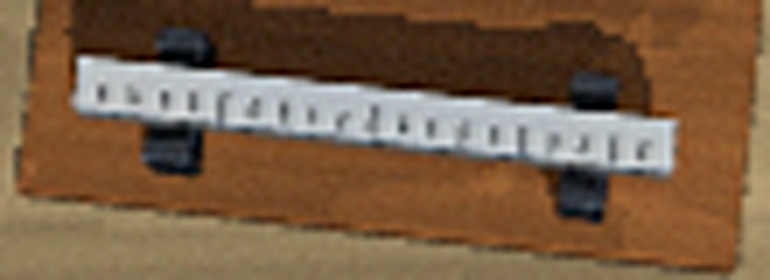

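Emit:
apply_moves:
  increments: "12 0 0 0 0; 12 0 0 0 0; 12 0 0 0 0; 12 0 0 0 0"

```text
time: 22.7
eef_pos: [0.5327, -0.0281, 0.125]
ee_rot: [-0.0, 0.998, -0.068, -0.0]
ft_force: [-1.0, -0.3, 4.1]
opening: 0.0178
```

Run:
```python
from bench import manip, finish_job
s=manip.observe(); print(s['time'],s['eef_pos'],s['opening'],s['ft_force']); print(finish_job())
```

```text
22.7 [ 0.53268897 -0.02814851  0.12504915] 0.017772680656796217 [-0.96130002 -0.34127917  4.0959929 ]
the job is handed in; nothing more can be done
None
```

The job is done in the order asked and was handed in at 22.7 s, with the gripper still holding the board upright.

- **Scale bar:** it lies released in both notches, and its ends match the centred position to about 1 mm in the top view.
- **Kickstand:** I pushed it over its centre and it fell by itself. Its foot matched the predicted fully-down position (3.06 rad) in the scene view, checked while the board was still leaning. In the last pictures the leg was still down.
- **Board:** it is gripped by its top edge at 25 N (opening 17.8 mm). Its corners in the scene view match upright to about 0.01 rad, and it never tipped towards the rests.

**What disagreed:**
- **Missed grasp:** the fingers really end about 20 mm short of the reported TCP. The first grasp of the bar therefore closed above it without moving it, and I allowed for the offset from then on.
- **Final force:** the upward reading on the wrist crept from 2 to 4 N during the final hold, far below the limits.
- **Bystanders:** I touched none of them and the pictures show none moved, but I did not measure them.

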